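# Fold up the second draining easel to match the first

## Task

Two slide-draining easels stand in the drip tray; one carries slides on its raised leaf, the other's leaf is folded down. Gently fold the lowered leaf up by its grip tab until it stands at the same slope as the raised one, then let go of it. Leave the raised leaf, the petri dish and the things lying about as they are.

Things in the scene. Friction and masses are not known exactly. Their poses are not given: they have to be found in the camera images.
- low_leaf: the leaf to fold: empty aluminium sheet 74 mm wide, 80 long, 4 thick, at 0 to 20 degrees slope at the start (0 = flat). Origin mid-width on the hinge line, 38 mm above the desk. x points from tab to hinge (level, away from the robot, when flat), y along the hinge, z out of the slide face. Thin: contact forces on it, both fingers added, must stay under 30 N; grip it with 5 to 10 N
- low_tab (a point): middle of the low leaf's black grip tab, 107 mm from the hinge line, axes as the leaf's. The tab is a bar 20 mm wide (y), 10 thick, from the leaf's free edge (80 mm from the hinge) out to 120 mm. Fingers closing along y on its sides clear the leaf, and it can pivot between the pads while the tool stays pointing down
- low_hinge (a point): middle of the low leaf's hinge line (= its origin). Folding up turns the leaf about its +y: the tab rises and swings back over the hinge. The stiff hinge takes about 3 N at the tab, stays where it is left, and has no click or stop until 132 degrees
- set_leaf: the pattern, not to be moved: an equal leaf with two glass slides on its far face, raised to 38 to 75 degrees, differing from run to run; origin and axes as for the low leaf; its hinge is clamped tight
- set_tab (a point): middle of the raised leaf's grip tab, 107 mm from its hinge line; same tab
- tray: steel drip tray, 160 x 290 mm, rim 10 mm high, fixed; origin under its centre, x away from the robot's side, y along its length. The two easels (grey foot plate 98 x 80 mm with hinge lugs on the far side) stand fixed in it side by side, 170 mm apart in y, turned like the tray; the lowered one may be on the left or the right.
- petri_0: loose petri dish, 62 mm across, 15 mm high, in the tray between the easels; origin under its centre
- tweezers: loose steel tweezers, 118 mm long, lying on the desk beyond the tray
- marker_blue: loose marker, 128 mm long, lying on the desk to the left of the tray
Mind the look-alikes: they are no part of the job. Leave any turquoise look-alike of the part that bears low_leaf alone.

How it is judged:
By the outcome, as a careful person would: the job done as asked, in the order asked, and still so for the second after the job is handed in, with the robot touching nothing.
It also fails if it takes over 35 s, if anything falls off the work surface, if the arm or the gripper's body presses on something with over 40 N, if the wrist force passes 120 N, or if a joint passes its speed limit or range.

## Robot

A 6-joint arm with a two-finger parallel gripper is mounted at the origin on a cart in front of the work surface, level with it; the furniture and walls round the work are solid. World frame = base frame: x ahead of the robot, y to its left, z up, the work surface at z = 0. Lengths are in mm, angles in rad, forces in N, time in s.
With the tool pointing down it reaches from about 300 to 775 mm from the base axis. Payload 14.6 kg.
Tool frame: the origin (TCP) lies on the centre line of the jaws, within the pads' length; the fingertips stand 8 mm ahead of it and the grasp point (between the pads) lies 11 mm behind it; z points along the fingers, y is the line along which they close (so a half turn about z gives the same grasp; the last joint's range is limited). The gripper opens to 94 mm and grips with 3 to 60 N. Pads are 16 mm wide; open, the fingers measure 119 mm over their backs; the gripper's body (75 mm by 177 mm) begins 78 mm behind the grasp point.
Start: joints at [-0.067, 0.3, 1.521, -0, 1.321, -0.067], TCP at [549.99, -0.002, 177.246] pointing down, gripper open.
Joint ranges: [-3.03, 3.03], [-0.79, 2.21], [0.23, 2.52], [-1.04, 4.18], [0, 3.07], [-2.55, 2.55]. Speed limits (rad/s): [2.22, 2.22, 2.57, 3.14, 3.14, 3.14].

## Interface

Orientations are given as [roll, pitch, yaw] about the fixed x, y, z axes, in that order (R = Rz(yaw) Ry(pitch) Rx(roll)).
In Python, from cell import manip gives the robot as it stands.
- The arm moves only by the tool jog_arm, never from a script. Its argument "rows" is one flat list of numbers, 7 for each row, row after row: the shift along the world's x, y, z in cm, then the turn, a rotation vector about the world's x, y, z in rad, then the closure, from 0 (fully open) to 1 (shut). In form: [dx, dy, dz, rx, ry, rz, fingers, dx, dy, dz, rx, ry, rz, fingers, ...]. A call has 1 to 20 rows; each row shifts and turns the commanded pose from where the row before left it; what a row does not reach is not made up. A row lasts 1/12 s, in which the tool goes at most 41.7 mm and 7.16 degrees, less where a joint would pass 70% of its speed; a pose out of reach is approached as far as the arm can. A call with a gripper value outside its range is refused whole. The fingers move at their own pace and stop on an object; "newtons" is the grip in N (left out, the last holds). Time passes only in rows, so rows that do not move let the fingers close. It gives the time, the measured TCP pose, the force, the opening and the grip force at its end, in the units of the state.
- manip.read_state(): the state, without advancing time (a new reading comes with each control period).
- manip.camera(name): name is "scene" or "side" or "wrist"; returns (picture, depth): 480x640x3 uint8, blue, green, red; 480x640 float32, mm along the optical axis (not along the pixel's ray), 0 where there is no reading.
- manip.camera_model(name): a dict with "K" (3x3 intrinsics, pixels), "R" (3x3) and "t" (3): a world point X has camera coordinates R X + t. Camera axes: x right, y down, z forward; pixel columns grow to the right and rows downward; lengths in mm; the calibration is good to about 2 mm. A picture is of the moment at which its call begins: read the wrist's pose just before it. camera_model takes no time and is no camera call; for the wrist camera it gives the pose at the moment of the call.
- manip.sign_off(): hands the job in; it is judged then, once.
The state is a dict: "clock": time; "joints": joint angles; "qd": joint speeds; "effort": joint torques, N m; "eef_pos": TCP position; "eef_rot": TCP orientation; "wrist_force": force on the tool from outside, world axes, zero at the start; "moment": the same for the moment, N m; "finger_gap": finger opening in mm; "finger_force": force on a finger pad.
Only numpy, scipy, OpenCV 4.12 (cv2) and the standard library are available. Lean on these libraries where they do the work, as an engineer would, in place of code of your own. Each camera call takes 0.05 s, during which the arm holds its last target. There are 200 camera calls.

## Working session

There is one attempt and no reset: what is moved stays moved. The work goes in short steps, Python scripts to look and compute and a tool call to move; the robot and the scene stay as the last step left them, time stands still between calls to the robot, and variables do not carry over. Pictures are saved under pics/ and viewed, at most 10 in all, crops included, and the job is handed in when it is done.

Besides the shell and the picture viewer there is one more tool, called by a JSON object that holds its "method" and its "body". jog_arm: Moves the arm, as the interface text tells. Its arguments: {"type":"object","properties":{"rows":{"type":"array"},"newtons":{"type":"number"}},"required":["rows"]}

```bash
mkdir -p pics; cat > h.py <<'E'
import numpy as np, cv2, pickle
from cell import manip
def grab(n,f):
    m=manip.camera_model(n); p,d=manip.camera(n)
    pickle.dump((m,p,d),open(f'pics/{f}.pkl','wb')); cv2.imwrite(f'pics/{f}.png',p); return m,p,d
def load(f): return pickle.load(open(f'pics/{f}.pkl','rb'))
def cloud(m,d):
    K,R,t=[np.array(m[k],float) for k in 'KRt']
    v,u=np.mgrid[:480,:640]; c=np.stack([(u-K[0,2])/K[0,0]*d,(v-K[1,2])/K[1,1]*d,d],-1)
    return (c-t)@R
E
python3 - <<'E'
from h import *
for n in('scene','side'):
    m,p,d=grab(n,n+'0'); R=np.array(m['R']);print(n,-R.T@np.array(m['t']),R[2])
print(manip.read_state())
E
```

```text
scene [241.1942224  615.62900829 781.79975303] [ 0.386514   -0.55400747 -0.73734839]
side [ 88.27968648 469.9863093  638.36304242] [ 0.61682007 -0.44290426 -0.65066798]
{'clock': 0.1, 'joints': array([-6.65843238e-02,  3.00464837e-01,  1.52151075e+00, -3.48429311e-05,
        1.32069217e+00, -6.65936972e-02]), 'qd': array([ 4.11048809e-04, -5.23208514e-04, -1.88962499e-03,  1.86974631e-03,
       -4.76543786e-04,  1.69620462e-05]), 'effort': array([ 1.84928511e-03, -5.32644153e+01, -3.53284299e+01,  7.10431044e-02,
        2.34944851e-02, -7.30603051e-05]), 'eef_pos': array([5.49737700e+02, 1.30686531e-02, 1.76719531e+02]), 'eef_rot': array([-3.14051769e+00, -3.78674185e-05,  1.57081432e+00]), 'wrist_force': array([ 0.4327612 , -0.01959481,  0.2042239 ]), 'moment': array([ 0.00576726, -0.04838733, -0.02615355]), 'finger_force': 0.0, 'finger_gap': 93.6422903201421}
```

View pics/scene0.png

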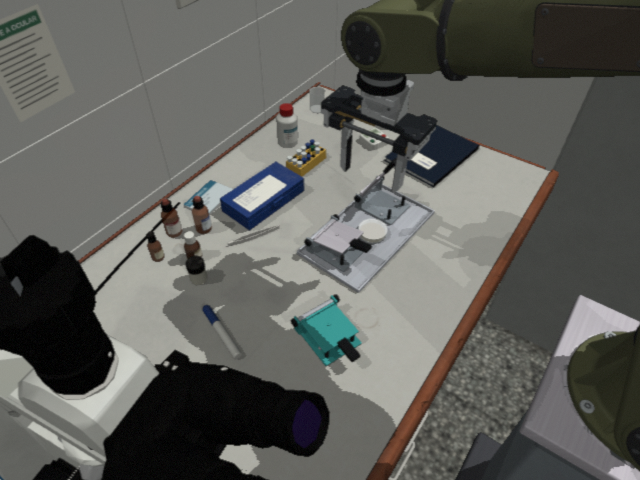

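View pics/side0.png

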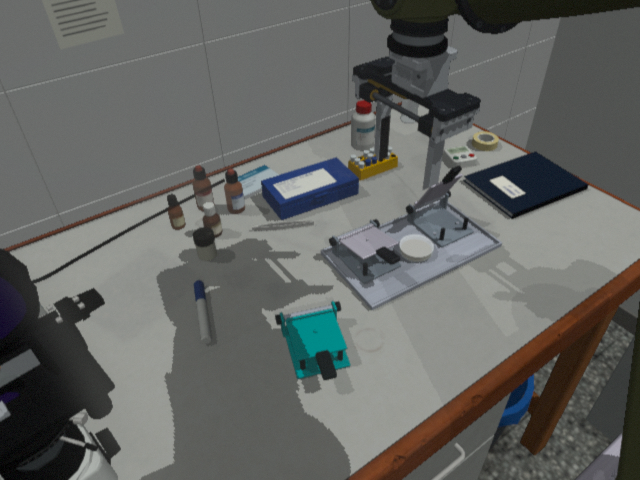

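The lowered leaf is at about (340,232) in the scene picture and (365,242) in the side picture, inside the tray. Its black tab is at (361,245) / (388,255). The raised leaf is at about (375,190) / (440,190). The turquoise easel at (328,330) / (315,335) stands outside the tray and is the look-alike, so I leave it alone. Next I enlarge these and take the wrist view.

```bash
python3 - <<'E'
from h import *
m,p,d=grab('wrist','wrist0'); R=np.array(m['R']);print(-R.T@np.array(m['t']),R[2],R[0])
a=cv2.resize(load('scene0')[1][150:290,280:440],None,fx=2.45,fy=4*.7,interpolation=2)
b=cv2.resize(load('side0')[1][150:310,310:510],None,fx=2,fy=2.45,interpolation=2)
cv2.imwrite('pics/crop.png',np.hstack([a[:392],b[:392]]));
# tab colours/points
for n in('scene0','side0','wrist0'):
    m,p,d=load(n); P=cloud(m,d)
    for lab in ('tray',):
        M=(d>0)&(P[...,0]>350)&(P[...,0]<750)&(P[...,1]>-250)&(P[...,1]<250)
        dark=M&(p.max(2)<45)&(P[...,2]>8)&(P[...,2]<140)
        k,l,s,c=cv2.connectedComponentsWithStats(dark.astype(np.uint8))
        for i in range(1,k):
            if s[i,4]>25: print(n,c[i].round(),s[i],np.median(P[l==i],0).round(1),P[l==i].min(0).round(),P[l==i].max(0).round())
E
```

```text
[550.12974562  71.69537779 384.87148686] [-5.26826651e-04 -2.46802735e-01 -9.69065598e-01] [ 9.99999842e-01 -3.17886754e-04 -4.62684104e-04]
scene0 [389. 167.] [384 163  12  10  44] [ 579.5 -137.8  125.5] [ 567. -141.  110.] [ 589. -134.  139.]
scene0 [357. 199.] [355 196   6   7  31] [ 626.9 -101.8   39.3] [ 620. -108.   23.] [ 633. -100.   45.]
scene0 [360. 245.] [350 239  21  13 168] [540.3  30.8  61.6] [520.  -6.  11.] [567.  40.  67.]
scene0 [308. 243.] [305 240   6   7  30] [639.7  68.5  40.5] [633.  63.  23.] [646.  71.  48.]
scene0 [341. 260.] [340 255   4  10  32] [565.2  55.2  21.9] [562.  40.  10.] [578.  59.  36.]
scene0 [294. 322.] [292 319   6   8  34] [548.4 235.3  38.6] [543. 232.  28.] [555. 239.  43.]
scene0 [348. 349.] [338 339  21  22 242] [441.6 226.3  38.5] [421. 211.  30.] [464. 239.  42.]
side0 [450. 177.] [443 170  17  14 109] [ 576.8 -139.   123.4] [ 566. -155.   97.] [ 591. -135.  140.]
side0 [409. 210.] [407 206   6   8  37] [ 624.9 -101.9   39.5] [ 620. -108.   26.] [632. -98.  46.]
side0 [465. 223.] [462 218   6  11  37] [ 547.2 -170.2   24.6] [ 544. -17
[... 886 characters left out ...]
wrist0 [410. 154.] [396 149  26  13 152] [638.1  64.3  44.7] [631.  56.  10.] [648.  69.  49.]
wrist0 [309. 196.] [287 185  46  23 956] [541.8  27.5  63. ] [522.  16.  53.] [563.  37.  68.]
wrist0 [401. 246.] [394 243  15   7  86] [632.7 -25.9  45.2] [627. -34.   9.] [650. -23.  48.]
wrist0 [388. 312.] [377 305  22  18 239] [ 626.  -104.7   39.5] [ 619. -119.    8.] [ 644. -100.   49.]
wrist0 [321. 318.] [318 310   7  16  93] [ 553.3 -113.9   29. ] [ 550. -119.   10.] [ 557. -112.   37.]
wrist0 [355. 400.] [341 387  25  35 410] [ 581.8 -138.3  126.9] [ 569. -155.   99.] [ 594. -135.  140.]
wrist0 [382. 391.] [377 388  10   7  47] [ 621.7 -195.1   46. ] [ 616. -199.   43.] [ 627. -192.   48.]
```

View pics/crop.png

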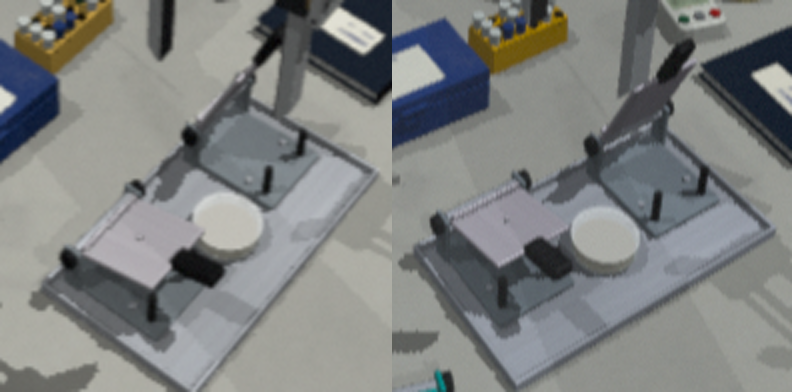

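View pics/wrist0.png

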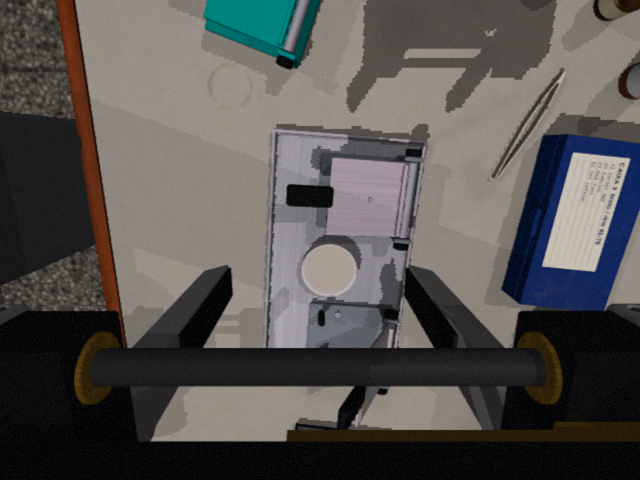

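```bash
python3 - <<'E'
from h import *
x=np.array([np.cos(-.063),np.sin(-.063),0]); y=np.array([-x[1],x[0],0])
def fit(Q):
    for _ in range(4):
        c=Q.mean(0); n=np.linalg.svd(Q-c,full_matrices=False)[2][2]; n*=np.sign(n[0]+n[2]); r=(Q-c)@n; Q=Q[abs(r)<2.5*max(r.std(),.5)]
    return c,n,r.std(),len(Q)
for f in('scene0','side0','wrist0'):
    m,p,d=load(f); P=cloud(m,d)
    for nm,o in(('low',np.array([635.4,19.2,38])),('set',np.array([623.8,-149.9,38]))):
        D=P-o; a,b,h=D@x,D@y,D[...,2]
        if nm=='low': M=(a>-75)&(a<-12)&(abs(b)<32)&(h>-5)&(h<45)&(p.max(2)>90)
        else: M=(abs(b)<34)&(h>12)&(h<68)&(a<0)&(a>-75)&(p.max(2)>60)
        M=cv2.erode(M.astype(np.uint8),np.ones((3,3)))>0
        if M.sum()<60: print(f,nm,M.sum());continue
        c,n,s,k=fit(P[M]); print(f,nm,'slope',np.degrees(np.arctan2(n@x,n[2])).round(2),'yawdev',np.degrees(np.arctan2(n@y,n@x)).round(1),'c',c.round(1),'rms',s.round(2),k,'dist hinge',((o-c)@n).round(1), (c-o)@x)
    # tabs & tray edges
    for nm,o in(('low',np.array([635.4,19.2,38])),('set',np.array([623.8,-149.9,38]))):
        D=P-o; a,b,h=D@x,D@y,D[...,2]; r=np.hypot(a,h)
        M=(abs(b)<16)&(r>82)&(r<125)&(h>8)&(a<5)&(p.max(2)<60); Q=np.c_[a[M],b[M],h[M],r[M]]
        print(f,nm,'tab',len(Q),np.percentile(Q,2,axis=0).round(1),np.percentile(Q,98,axis=0).round(1),np.median(Q,0).round(1),'ang',np.degrees(np.arctan2(np.median(Q[:,2]),-np.median(Q[:,0]))))
m,p,d=load('wrist0');P=cloud(m,d)
# leaf edges in wrist: bright pink
D=P-np.array([635.4,19.2,38]);a,b,h=D@x,D@y,D[...,2]
M=(h>-2)&(h<45)&(a<-15)&(a>-90)&(abs(b)<60)&(p.max(2)>90)
pts=P[M][:,:2].astype(np.float32); print(cv2.minAreaRect(pts),np.percentile(b[M],[1,99]))
rim=(P[...,2]>7)&(P[...,2]<13)&(P[...,0]>450)&(P[...,0]<750)&(P[...,1]<200)
E
```

```text
scene0 low slope 11.47 yawdev -1.0 c [592.   22.2  48.9] rms 1.07 467 dist hinge -2.0 -43.53295674022273
scene0 set 0
scene0 low tab 164 [-115.4   -6.9   16.1   83.2] [-80.5  12.4  28.8 118.5] [-98.7   5.1  24.1 101.8] ang 13.726310409875454
scene0 set tab 70 [-58.   -2.3  74.1  84.2] [-38.8  12.4 107.3 120.5] [-50.1   9.2  95.6 107.7] ang 62.36762020676448
side0 low slope 11.56 yawdev -3.1 c [591.9  22.9  48.9] rms 0.78 542 dist hinge -1.9 -43.680813030328245
side0 set slope 61.77 yawdev -0.6 c [ 602.9 -145.8   75.8] rms 0.43 155 dist hinge 0.7 -21.10890430854985
side0 low tab 211 [-115.9   -6.6   16.4   83.7] [-81.1  11.7  28.2 118.3] [-101.8    5.    24.2  104.7] ang 13.38865820406703
side0 set tab 141 [-58.2  -6.4  72.2  83.5] [-38.   11.1 106.6 120.6] [-51.4   7.2  93.4 106.1] ang 61.1858800409235
wrist0 low slope 11.37 yawdev -0.8 c [591.6  22.6  50.1] rms 0.66 3640 dist hinge -3.2 -43.934938913893376
wrist0 set slope 62.62 yawdev -0.6 c [ 606.1 -151.2   80.5] rms 0.32 180 dist hinge -4.0 -17.538625208024108
wrist0 low tab 829 [-113.7   -7.5   20.7   82.8] [-79.8  11.4  29.5 117.1] [-96.9   2.4  25.6 100.1] ang 14.823585880384686
wrist0 set tab 682 [-57.5  -6.6  76.2  84.3] [-34.3  10.9 108.1 120.9] [-47.5   7.6  98.  108.7] ang 64.15455946892877
((590.0402221679688, 22.819868087768555), (74.17910766601562, 61.45640563964844), 85.79806518554688) [-35.11634006  37.09748749]
```

Three views agree. The low leaf slopes about 11.5° and the raised one about 62°. The low hinge is at about (635.5, 21, 38) and the tray yaw is about -0.066. I turn the jaws to close along y above the tab at about (530, 28).

{"method": "jog_arm", "body": {"rows": [-0.15,0.215,-0.5,0,0,0.1158,0.2,-0.15,0.215,-0.5,0,0,0.1158,0.4,-0.15,0.215,-0.5,0,0,0.1158,0.4,-0.15,0.215,-0.5,0,0,0.1158,0.4,-0.15,0.215,-0.5,0,0,0.1158,0.4,-0.15,0.215,-0.5,0,0,0.1158,0.4,-0.15,0.215,-0.5,0,0,0.1158,0.4,-0.15,0.215,-0.5,0,0,0.1158,0.4,-0.15,0.215,-0.5,0,0,0.1158,0.4,-0.15,0.215,-0.5,0,0,0.1158,0.4,-0.15,0.215,-0.5,0,0,0.1158,0.4,-0.15,0.215,-0.5,0,0,0.1158,0.4,-0.15,0.215,-0.5,0,0,0.1158,0.4,0,0,0,0,0,0,0.4,0,0,0,0,0,0,0.4], "newtons": 7}}

```text
clock: 1.4
eef_pos: [530.4, 28.0, 112.1]
eef_rot: [-3.142, -0.001, 3.073]
wrist_force: [-0.1, 0.0, 0.4]
finger_gap: 57.0
finger_force: 0.0
```

```bash
python3 - <<'E'
from h import *
s=manip.read_state(); print(s['eef_pos'],s['eef_rot'],s['finger_gap'],s['clock'])
m,p,d=grab('wrist','wrist1'); P=cloud(m,d)
grab('scene','scene1');m2,p2,d2=grab('side','side1')
yaw=-.066;x=np.array([np.cos(yaw),np.sin(yaw),0]); y=np.array([-x[1],x[0],0]);H=np.array([635.5,21,38])
for f in('wrist1','scene1','side1'):
    m,p,d=load(f);P=cloud(m,d)
    D=P-H;a,b,h=D@x,D@y,D[...,2]
    M=(abs(b)<20)&(a>-125)&(a<-84)&(h>10)&(h<40)&(p.max(2)<50)
    print(f,M.sum(),[np.percentile(q[M],[2,50,98]).round(1) for q in(a,b,h)])
    M=(abs(b)<60)&(a>-78)&(a<-15)&(h>-4)&(h<30)&(p.max(2)>100)
    A=np.arctan2; print(cv2.minAreaRect(P[M][:,:2].astype(np.float32)))
    S=np.array([624.3,-149,38]);D=P-S;a,b,h=D@x,D@y,D[...,2]
    M=(abs(b)<34)&(h>8)&(h<66)&(a<0)&(a>-60)&(abs(a*np.sin(1.085)+h*np.cos(1.085))<6)&(p.max(2)>60)
    if M.sum()>50:
        Q=P[M];c=Q.mean(0);n=np.linalg.svd(Q-c,full_matrices=False)[2][2];n*=np.sign(n[2]);r=(Q-c)@n
        print('set slope',np.degrees(np.arctan2(n@x,n[2])),n@y,r.std(),len(Q),c)
E
```

```text
[530.35574504  27.97584322 112.12519339] [-3.14152910e+00 -5.71682751e-04  3.07276652e+00] 56.95973774231157 1.4
wrist1 965 [array([-114.8, -100.6,  -84.7]), array([-9.6, -0.4,  8.7]), array([22.7, 26.4, 29.3])]
((590.0338134765625, 22.53311538696289), (73.92179107666016, 61.32233810424805), 85.66043853759766)
scene1 134 [array([-114.6,  -99.9,  -84.7]), array([-7.8,  4.4, 10.6]), array([16.7, 24.8, 28.9])]
((589.1061401367188, 22.576539993286133), (77.21621704101562, 62.49475860595703), 86.32260131835938)
side1 190 [array([-116.2, -103. ,  -84.7]), array([-7.7,  3.3,  9.5]), array([17.2, 24.3, 28.5])]
((589.066650390625, 22.87041664123535), (74.52955627441406, 62.37641525268555), 85.86636352539062)
set slope 61.93584248591406 -0.009603614916249819 0.451364721023946 285 [ 603.32934673 -147.61790653   74.81888277]
```

View pics/wrist1.png

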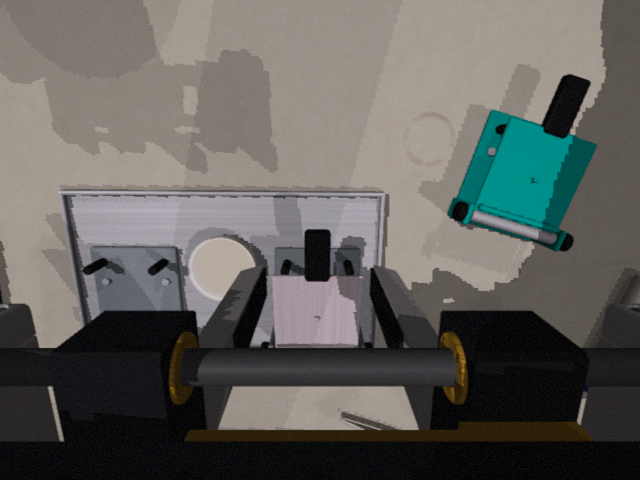

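The view shows the tab at (317,255), midway between the fingers, with the empty leaf at (318,310). The turquoise easel at (530,150) is well clear. I go down and grip.

{"method": "jog_arm", "body": {"rows": [0,0,-0.8,0,0,0,0.5,0,0,-0.8,0,0,0,0.6,0,0,-0.8,0,0,0,0.6,0,0,-0.8,0,0,0,0.65,0,0,-0.8,0,0,0,0.65,0,0,-0.8,0,0,0,0.65,0,0,-0.8,0,0,0,0.65,0,0,-0.75,0,0,0,0.65,0,0,0,0,0,0,0.7,0,0,0,0,0,0,0.73,0,0,0,0,0,0,0.76,0,0,0,0,0,0,0.78,0,0,0,0,0,0,0.8,0,0,0,0,0,0,0.82,0,0,0,0,0,0,0.84,0,0,0,0,0,0,0.86], "newtons": 7}}

```text
clock: 2.88
eef_pos: [530.5, 28.0, 48.9]
eef_rot: [3.142, 0.0, 3.076]
wrist_force: [-0.6, -0.1, 0.0]
finger_gap: 13.8
finger_force: 0.0
```

The gap is 13.8 mm with no force, so the tab is not between the pads. I look before doing anything else.

```bash
python3 - <<'E'
from h import *
s=manip.read_state(); print(s['eef_pos'],s['finger_gap'],s['finger_force'])
a=grab('side','side2')[1][180:320,310:490]; b=grab('scene','scene2')[1][170:310,280:440]; c=grab('wrist','wrist2')[1][180:400,200:440]
f=lambda i,w,h:cv2.resize(i,(w,h),interpolation=2)
cv2.imwrite('pics/c2.png',np.vstack([np.hstack([f(a,400,311),f(b,400,311)]),f(c,800,289)[:, :]]))
E
```

```text
[530.54448636  27.95602787  48.877273  ] 13.845148963666714 0.0
```

View pics/c2.png

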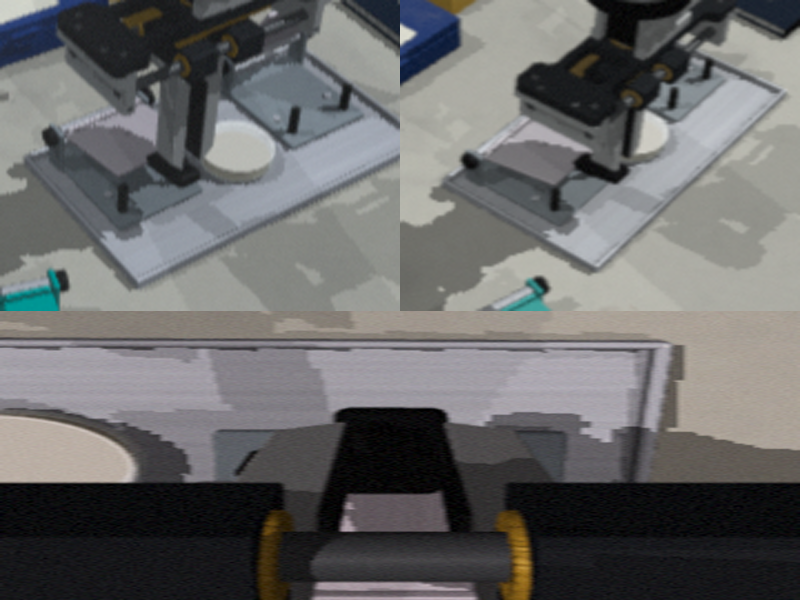

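The side and scene crops show the fingers at the tab. The wrist crop seems to show the tab (340–445, 450) between the pads, which contradicts the gap reading. I measure the pads and tab from depth.

```bash
python3 - <<'E'
from h import *
m,p,d=load('wrist2');P=cloud(m,d)
print(m['K'][0])
for v in range(205,275,6):
    row=P[v]; g=p[v].max(1)
    out=[];last=None
    for u in range(280,352,3):
        out.append('%d:%d,%d,%d'%(u,row[u,0],row[u,1],row[u,2]))
    if v in(211,223,235,247,259): print(v,' '.join(out))
s=manip.read_state();print(s['finger_gap'],s['finger_force'],s['clock'])
E
```

```text
[351.11598465   0.         317.90215996]
211 280:503,2,5 283:503,4,4 286:503,6,4 289:504,8,4 292:504,11,4 295:504,13,4 298:504,15,5 301:504,17,5 304:504,19,5 307:504,21,5 310:505,24,4 313:504,26,5 316:505,28,4 319:505,30,5 322:505,32,5 325:505,35,4 328:505,37,4 331:505,39,5 334:506,41,5 337:506,43,4 340:506,45,5 343:506,48,5 346:506,50,5 349:506,52,4
223 280:512,1,5 283:512,3,4 286:512,5,5 289:512,8,5 292:513,10,4 295:513,12,4 298:513,14,4 301:513,16,5 304:513,19,4 307:513,21,6 310:513,23,4 313:513,25,5 316:514,27,4 319:514,30,5 322:514,32,5 325:514,34,4 328:514,36,4 331:515,38,3 334:515,41,4 337:515,43,4 340:515,45,4 343:515,47,4 346:515,49,5 349:515,52,5
235 280:521,0,4 283:521,2,3 286:521,5,4 289:521,7,5 292:521,9,5 295:522,11,5 298:522,14,5 301:522,16,4 304:522,18,5 307:522,20,4 310:522,22,4 313:523,25,4 316:523,27,4 319:523,29,5 322:523,31,4 325:523,33,5 328:523,36,5 331:524,38,3 334:523,40,5 337:524,42,4 340:524,45,4 343:524,47,4 346:524,49,4 349:524,51,5
247 280:530,0,4 283:530,2,5 286:531,4,4 289:531,6,4 292:531,8,5 295:531,11,5 298:531,13,3 301:531,15,4 304:531,17,5 307:531,19,5 310:532,22,5 313:532,24,4 316:532,26,4 319:532,28,4 322:532,31,4 325:532,33,6 328:533,35,4 331:533,37,4 334:533,40,4 337:533,42,5 340:533,44,5 343:533,46,4 346:534,49,4 349:534,51,4
259 280:540,-1,4 283:540,1,4 286:540,3,5 289:540,5,4 292:540,7,5 295:540,10,5 298:541,12,4 301:521,19,64 304:521,20,65 307:521,22,65 310:521,24,65 313:521,25,65 316:522,27,65 319:522,29,65 322:522,31,65 325:522,32,65 328:522,34,64 331:523,36,63 334:542,39,5 337:542,41,5 340:542,44,6 343:543,46,4 346:543,48,4 349:543,50,4
13.396981043495881 0.0 3.0333
```

```bash
python3 - <<'E'
from h import *
m,p,d=load('wrist2');P=cloud(m,d)
for v in (265,275,285,295,305,312,320,330):
    row=P[v]
    print(v,' '.join('%d:%d,%d,%d/%d'%(u,*row[u],p[v,u].max()) for u in range(288,350,3)))
E
```

```text
265 288:545,4,4/138 291:545,6,4/133 294:545,9,4/133 297:545,11,4/131 300:520,19,79/83 303:525,19,65/49 306:524,21,66/11 309:524,23,67/16 312:525,25,65/11 315:525,26,65/10 318:525,28,66/4 321:525,30,67/8 324:525,32,66/11 327:525,33,66/10 330:526,35,65/13 333:522,36,77/55 336:547,40,4/118 339:547,43,4/149 342:547,45,5/165 345:547,47,5/138 348:548,49,4/95
275 288:520,13,92/77 291:520,15,91/77 294:520,16,92/82 297:520,18,92/76 300:520,20,93/78 303:522,21,89/10 306:531,21,65/15 309:531,22,65/13 312:531,24,64/9 315:531,26,65/3 318:532,28,64/11 321:532,29,65/5 324:532,31,65/5 327:532,33,64/14 330:526,34,81/14 333:523,36,90/16 336:522,37,93/82 339:522,39,92/77 342:522,40,92/78 345:522,42,92/77 348:522,43,92/77
285 288:520,15,105/80 291:520,16,106/78 294:520,17,106/80 297:520,19,107/73 300:521,20,104/64 303:522,21,103/15 306:538,20,63/11 309:538,22,64/16 312:538,24,64/10 315:538,25,63/0 318:538,27,64/9 321:538,29,64/11 324:538,31,63/9 327:538,33,64/10 330:530,34,84/13 333:523,35,103/7 336:521,37,107/69 339:522,38,105/76 342:522,39,106/78 345:521,41,107/77 348:522,42,105/75
295 288:520,16,117/
[... 1125 characters left out ...]
94:520,20,140/51 297:522,20,136/16 300:522,21,136/8 303:536,20,110/22 306:565,18,54/90 309:565,20,54/95 312:565,22,55/93 315:565,24,55/96 318:565,25,55/97 321:566,27,54/100 324:565,29,56/91 327:566,31,55/94 330:565,33,56/98 333:531,34,121/12 336:523,35,137/8 339:523,36,137/20 342:522,37,139/50 345:521,38,140/52 348:521,39,139/53
330 288:520,18,147/49 291:520,19,147/47 294:520,20,147/47 297:521,21,144/2 300:526,21,136/15 303:572,15,54/96 306:573,17,53/120 309:573,19,54/96 312:573,21,53/91 315:573,23,53/98 318:573,25,53/96 321:573,27,54/97 324:574,29,52/95 327:573,31,53/97 330:574,33,53/96 333:535,34,122/50 336:523,35,144/3 339:523,36,143/6 342:521,37,147/44 345:522,38,146/51 348:522,39,146/53
```

{"method": "jog_arm", "body": {"rows": [0,0,0,0,0,0,0.86], "newtons": 7}}

```text
clock: 3.12
eef_pos: [530.5, 28.0, 48.8]
eef_rot: [-3.142, 0.0, 3.076]
wrist_force: [-0.1, 0.3, -0.2]
finger_gap: 13.2
finger_force: 0.0
```

Depth puts the pads at y 21 and 34.5, but above the tab top (z 65). The fingertips look higher than the reported TCP implies, so I check their height in the three views.

```bash
python3 - <<'E'
from h import *
def rep(f,c,zlo):
    m,p,d=load(f);P=cloud(m,d)
    M=(abs(P[...,0]-c[0])<20)&(abs(P[...,1]-c[1])<62)&(P[...,2]>zlo)&(P[...,2]<c[2]+80)&(d>0)
    z=P[M][:,2]; print(f,M.sum(),'lowest z',np.sort(z)[:12].round(0),'tips at xy',P[M][np.argsort(z)[:6]].round(0).tolist())
# start: jaws along x
for f in('scene0','side0'):
    m,p,d=load(f);P=cloud(m,d)
    M=(abs(P[...,0]-550)<70)&(abs(P[...,1])<20)&(P[...,2]>75)&(P[...,2]<260);q=P[M];q=q[np.argsort(q[:,2])];print(f,q[:6].round(0).tolist())
for f in('scene1','side1','wrist1'): rep(f,(530.4,28,112),75)
for f in('scene2','side2','wrist2'):
    rep(f,(530.5,28,49),69)
m,p,d=load('side2');P=cloud(m,d)
for u in(386,390,394): print([(v,*P[v,u].round().astype(int).tolist(),int(p[v,u].max())) for v in range(236,264,2)])
print(manip.camera_model('wrist')['t'])
E
```

```text
scene0 [[598.0, 7.0, 204.0], [501.0, 8.0, 204.0], [599.0, 6.0, 205.0], [599.0, 10.0, 205.0], [499.0, 9.0, 206.0], [597.0, 3.0, 206.0]]
side0 [[597.0, 5.0, 204.0], [598.0, 7.0, 205.0], [597.0, 2.0, 205.0], [597.0, 4.0, 205.0], [601.0, 9.0, 205.0], [500.0, 9.0, 205.0]]
scene1 434 lowest z [139. 140. 140. 140. 141. 141. 141. 141. 142. 142. 143. 143.] tips at xy [[525.0, -2.0, 139.0], [524.0, -3.0, 140.0], [524.0, 58.0, 140.0], [534.0, -1.0, 140.0], [529.0, -1.0, 141.0], [520.0, -0.0, 141.0]]
side1 709 lowest z [139. 140. 140. 140. 141. 141. 141. 142. 142. 142. 142. 142.] tips at xy [[521.0, -2.0, 139.0], [523.0, 58.0, 140.0], [525.0, 57.0, 140.0], [521.0, -0.0, 140.0], [535.0, -1.0, 141.0], [523.0, 0.0, 141.0]]
wrist1 3491 lowest z [140. 140. 141. 141. 141. 141. 141. 141. 141. 141. 141. 141.] tips at xy [[520.0, -2.0, 140.0], [524.0, 59.0, 140.0], [537.0, 56.0, 141.0], [526.0, 57.0, 141.0], [539.0, 56.0, 141.0], [524.0, 60.0, 141.0]]
scene2 263 lowest z [75. 76. 77. 79. 79. 79. 79. 80. 81. 81. 81. 82.] tips at xy [[523.0, 36.0, 75.0], [523.0, 21.0, 76.0], [521.0, 21.0, 77.0], [527.0, 21
[... 841 characters left out ...]
, 523, 42, 114, 86), (240, 522, 43, 112, 102), (242, 522, 42, 107, 109), (244, 521, 43, 104, 107), (246, 522, 42, 99, 106), (248, 522, 41, 94, 110), (250, 522, 41, 90, 107), (252, 523, 40, 85, 110), (254, 522, 40, 81, 104), (256, 531, 30, 64, 48), (258, 528, 34, 64, 36), (260, 525, 36, 63, 33), (262, 524, 37, 60, 30)]
[(236, 537, 20, 98, 41), (238, 535, 21, 95, 42), (240, 536, 21, 90, 38), (242, 535, 21, 87, 37), (244, 535, 21, 83, 34), (246, 535, 20, 78, 38), (248, 589, -35, 4, 80), (250, 586, -32, 4, 75), (252, 559, -5, 33, 52), (254, 530, 23, 65, 35), (256, 527, 26, 65, 31), (258, 523, 29, 65, 40), (260, 521, 31, 64, 38), (262, 520, 31, 60, 36)]
[ -62.98203957 -505.62345893  136.07993488]
```

All three cameras agree that the fingertips stand about 27 mm above the reported TCP, at every pose so far, instead of 8 mm below it. So the fingers closed above the tab without touching anything. I work from the seen fingertips: tips are at z≈76 and I want about 41. I open, go down 3.5 cm and look again before gripping.

{"method": "jog_arm", "body": {"rows": [0,0,0,0,0,0,0.6,0,0,0,0,0,0,0.55,0,0,0,0,0,0,0.55,0,0,0,0,0,0,0.55,0,0,0,0,0,0,0.55,0,0,-0.5,0,0,0,0.55,0,0,-0.5,0,0,0,0.55,0,0,-0.5,0,0,0,0.55,0,0,0,0,0,0,0.55]}}

```text
clock: 3.87
eef_pos: [529.8, 27.9, 32.4]
eef_rot: [-3.141, -0.002, 3.076]
wrist_force: [-0.3, 0.5, -0.7]
finger_gap: 42.1
finger_force: 0.0
```

```bash
cat >> h.py <<'E'
def tips(f,c,zlo):
    m,p,d=load(f);P=cloud(m,d)
    M=(abs(P[...,0]-c[0])<18)&(abs(P[...,1]-c[1])<62)&(abs(P[...,1]-c[1])>16)&(P[...,2]>zlo)&(P[...,2]<c[2]+120)&(d>0)
    q=P[M];q=q[np.argsort(q[:,2])];print(f,q[:8].round(0).tolist())
E
python3 - <<'E'
from h import *
s=manip.read_state();print(s['eef_pos'],s['finger_gap'],s['wrist_force'])
for n in('side','wrist'): grab(n,n+'3'); tips(n+'3',(530,28,50),42)
E
```

```text
[529.77808129  27.92463522  32.37167333] 42.06801418936094 [-0.32158088  0.49179622 -0.7234574 ]
side3 [[524.0, 6.0, 60.0], [519.0, 4.0, 61.0], [522.0, 51.0, 61.0], [529.0, 6.0, 61.0], [521.0, 7.0, 61.0], [523.0, 52.0, 61.0], [523.0, 50.0, 62.0], [532.0, 6.0, 62.0]]
wrist3 [[523.0, 53.0, 61.0], [536.0, 6.0, 61.0], [523.0, 52.0, 62.0], [537.0, 6.0, 62.0], [519.0, 5.0, 62.0], [539.0, 49.0, 62.0], [524.0, 7.0, 62.0], [519.0, 5.0, 62.0]]
```

Tips are now at z≈60, which confirms the offset. Another 2 cm down, then I close on the tab.

{"method": "jog_arm", "body": {"rows": [0,0,-0.5,0,0,0,0.55,0,0,-0.5,0,0,0,0.55,0,0,-0.5,0,0,0,0.55,0,0,-0.4,0,0,0,0.6,0,0,0,0,0,0,0.68,0,0,0,0,0,0,0.72,0,0,0,0,0,0,0.75,0,0,0,0,0,0,0.77,0,0,0,0,0,0,0.79,0,0,0,0,0,0,0.81,0,0,0,0,0,0,0.83,0,0,0,0,0,0,0.85,0,0,0,0,0,0,0.87,0,0,0,0,0,0,0.9,0,0,0,0,0,0,0.9], "newtons": 7}}

```text
clock: 5.22
eef_pos: [530.6, 27.4, 15.0]
eef_rot: [-3.141, 0.0, 3.076]
wrist_force: [-0.2, -5.7, 1.6]
finger_gap: 19.9
finger_force: 7.0
```

Gripped: gap 19.9 mm, 7 N. I lift along the arc slowly, to about 35° first.

{"method": "jog_arm", "body": {"rows": [0,-0.04,0,0,0,0,0.9,0.106,-0.007,0.431,0,0,0,0.9,0.106,-0.007,0.431,0,0,0,0.9,0.141,-0.01,0.421,0,0,0,0.9,0.141,-0.01,0.421,0,0,0,0.9,0.176,-0.012,0.408,0,0,0,0.9,0.176,-0.012,0.408,0,0,0,0.9,0.209,-0.015,0.392,0,0,0,0.9,0.209,-0.015,0.392,0,0,0,0.9,0.24,-0.017,0.373,0,0,0,0.9,0.24,-0.017,0.373,0,0,0,0.9,0,0,0,0,0,0,0.9]}}

```text
clock: 6.22
eef_pos: [548.4, 26.0, 56.3]
eef_rot: [-3.141, 0.001, 3.076]
wrist_force: [-2.4, -5.5, 2.5]
finger_gap: 19.8
finger_force: 7.0
```

```bash
cat >> h.py <<'E'
YAW=-.07; X=np.array([np.cos(YAW),np.sin(YAW),0]); Y=np.array([-X[1],X[0],0])
def slope(f,o,th,bw=33):
    m,p,d=load(f);P=cloud(m,d);D=P-np.array(o);a,b,h=D@X,D@Y,D[...,2];t=np.radians(th)
    r=-a*np.cos(t)+h*np.sin(t);n=a*np.sin(t)+h*np.cos(t)
    M=(abs(b)<bw)&(r>15)&(r<74)&(abs(n)<9)&(p.max(2)>45)&(d>0)
    if M.sum()<40: print(f,'few',M.sum());return
    Q=P[M]
    for _ in range(4):
        c=Q.mean(0);w=np.linalg.svd(Q-c,full_matrices=False)[2][2];w*=np.sign(w@X+w[2]);e=(Q-c)@w;Q=Q[abs(e)<2.5*max(e.std(),.4)]
    print(f,'slope %.2f'%np.degrees(np.arctan2(w@X,w[2])),'wy %.3f rms %.2f n %d off %.1f'%(w@Y,e.std(),len(Q),(c-np.array(o))@w))
LOW=(635.5,21,38);SET=(624.3,-149,38)
E
python3 - <<'E'
from h import *
for n in('scene','side'):
    grab(n,n+'4'); slope(n+'4',LOW,35); slope(n+'4',SET,62)
s=manip.read_state();print(s['eef_pos'],s['finger_gap'],s['wrist_force'],s['finger_force'])
E
```

```text
scene4 slope 34.25 wy -0.010 rms 0.59 n 256 off 3.1
scene4 few 0
side4 slope 34.28 wy -0.002 rms 0.29 n 178 off 3.1
side4 slope 62.14 wy -0.002 rms 0.40 n 259 off -1.4
[548.32353412  26.05323582  56.12795138] 20.046325346645038 [-2.0947443  -5.99065473  2.30530687] 7.003272324800491
```

{"method": "jog_arm", "body": {"rows": [0.271,-0.04,0.352,0,0,0,0.9,0.271,-0.04,0.352,0,0,0,0.9,0.299,-0.021,0.328,0,0,0,0.9,0.299,-0.021,0.328,0,0,0,0.9,0.326,-0.023,0.303,0,0,0,0.9,0.326,-0.023,0.303,0,0,0,0.9,0.35,-0.025,0.275,0,0,0,0.9,0.35,-0.025,0.275,0,0,0,0.9,0.371,-0.026,0.245,0,0,0,0.9,0.371,-0.026,0.245,0,0,0,0.9,0,0,0,0,0,0,0.9]}}

```text
clock: 7.23
eef_pos: [581.3, 23.5, 85.9]
eef_rot: [-3.142, 0.002, 3.076]
wrist_force: [-1.6, -3.7, 2.6]
finger_gap: 19.6
finger_force: 7.0
```

```bash
python3 - <<'E'
from h import *
for n in('scene','side','wrist'):
    grab(n,n+'5'); slope(n+'5',LOW,58); slope(n+'5',SET,62)
slope('side1',SET,62);slope('wrist0',SET,62);slope('side1',LOW,11.5)
s=manip.read_state();print(s['eef_pos'],s['finger_gap'],s['wrist_force'],s['finger_force'])
E
```

```text
scene5 few 29
scene5 few 37
side5 slope 56.86 wy -0.005 rms 0.27 n 206 off -0.2
side5 slope 62.19 wy -0.004 rms 0.39 n 269 off -1.4
wrist5 slope 56.67 wy -0.005 rms 0.11 n 298 off 4.7
wrist5 slope 62.69 wy 0.026 rms 0.54 n 179 off 4.4
side1 slope 61.96 wy -0.004 rms 0.37 n 259 off -1.3
wrist0 slope 62.48 wy 0.003 rms 0.38 n 301 off 3.6
side1 slope 11.38 wy -0.003 rms 0.78 n 678 off 2.0
[580.89498551  23.55100271  85.66585581] 20.455188730197975 [ 1.49649061 -4.54030485  0.94434647] 6.995894014835358
```

Low leaf is at 56.8° and the pattern at 62.2°, so 5.4° to go.

{"method": "jog_arm", "body": {"rows": [0.217,-0.015,0.14,0,0,0,0.9,0.217,-0.015,0.13,0,0,0,0.9,0.217,-0.015,0.13,0,0,0,0.9,0.217,-0.015,0.12,0,0,0,0.9,0,0,0,0,0,0,0.9,0,0,0,0,0,0,0.9]}}

```text
clock: 7.88
eef_pos: [589.4, 22.9, 90.6]
eef_rot: [-3.141, 0.001, 3.076]
wrist_force: [1.1, -4.5, -2.5]
finger_gap: 20.1
finger_force: 7.0
```

```bash
python3 - <<'E'
from h import *
for n in('scene','side','wrist'):
    grab(n,n+'6'); slope(n+'6',LOW,61.5); slope(n+'6',SET,62)
s=manip.read_state();print(s['eef_pos'],s['finger_gap'],s['wrist_force'],s['finger_force'])
E
```

```text
scene6 few 24
scene6 few 36
side6 slope 61.70 wy -0.007 rms 0.38 n 320 off -0.0
side6 slope 62.00 wy -0.005 rms 0.39 n 268 off -1.3
wrist6 slope 63.03 wy 0.025 rms 0.96 n 78 off 4.5
wrist6 slope 62.44 wy 0.009 rms 0.45 n 411 off 4.1
[589.35490529  22.96141401  90.59404099] 19.74134052119468 [ 2.5033283  -5.50746047 -3.9291633 ] 7.007229924201965
```

The two match to within about 0.4° (61.7 against 62.0–62.2). I release, go straight up and check.

{"method": "jog_arm", "body": {"rows": [0,0,0,0,0,0,0.77,0,0,0,0,0,0,0.74,0,0,0,0,0,0,0.7,0,0,0,0,0,0,0.6,0,0,0,0,0,0,0.55,0,0,0,0,0,0,0.55,0,0,0.5,0,0,0,0.55,0,0,1,0,0,0,0.55,0,0,1.5,0,0,0,0.55,0,0,1.5,0,0,0,0.55,0,0,1.5,0,0,0,0.55,0,0,1.5,0,0,0,0.55,0,0,1.5,0,0,0,0.55,0,0,1.5,0,0,0,0.55,0,0,0,0,0,0,0.55]}}

```text
clock: 9.28
eef_pos: [590.1, 23.0, 199.5]
eef_rot: [3.141, 0.005, 3.076]
wrist_force: [0.3, 0.6, 0.1]
finger_gap: 42.1
finger_force: 0.0
```

```bash
python3 - <<'E'
from h import *
for k in('7','8'):
  for n in('scene','side','wrist'):
    grab(n,n+k); slope(n+k,LOW,61.5); slope(n+k,SET,62)
a=load('side7')[1][140:320,310:510];b=load('scene7')[1][140:300,280:450]
cv2.imwrite('pics/c7.png',np.hstack([cv2.resize(a,(400,360)),cv2.resize(b,(400,360))]))
s=manip.read_state();print(s['eef_pos'],s['finger_gap'],s['wrist_force'],s['finger_force'])
for f in('side0','side7'):
    m,p,d=load(f);P=cloud(m,d)
    for nm,o in(('low',LOW),('set',SET)):
        D=P-np.array(o); a,bb,h=D@X,D@Y,D[...,2]; r=np.hypot(a,h)
        M=(abs(bb)<14)&(r>84)&(r<124)&(h>60)&(a<0)&(p.max(2)<60)
        if M.sum(): print(f,nm,M.sum(),np.degrees(np.arctan2(np.median(h[M]),-np.median(a[M]))))
E
```

```text
scene7 few 23
scene7 few 36
side7 slope 61.71 wy -0.004 rms 0.35 n 323 off -0.0
side7 slope 62.04 wy -0.005 rms 0.40 n 264 off -1.3
wrist7 slope 61.60 wy -0.005 rms 0.15 n 740 off 4.9
wrist7 slope 62.57 wy 0.000 rms 0.43 n 673 off 4.1
scene8 few 24
scene8 few 36
side8 slope 61.60 wy -0.005 rms 0.38 n 323 off 0.0
side8 slope 62.09 wy -0.002 rms 0.38 n 264 off -1.4
wrist8 slope 61.57 wy -0.005 rms 0.16 n 747 off 4.9
wrist8 slope 62.56 wy -0.001 rms 0.34 n 654 off 4.2
[588.59212302  23.03621839 194.57419253] 42.12468486357494 [-0.08773594 -0.06944823  0.46952107] 0.0
side0 set 135 61.09202559552781
side7 low 143 60.86868107046424
side7 set 135 60.947835872562734
```

View pics/c7.png

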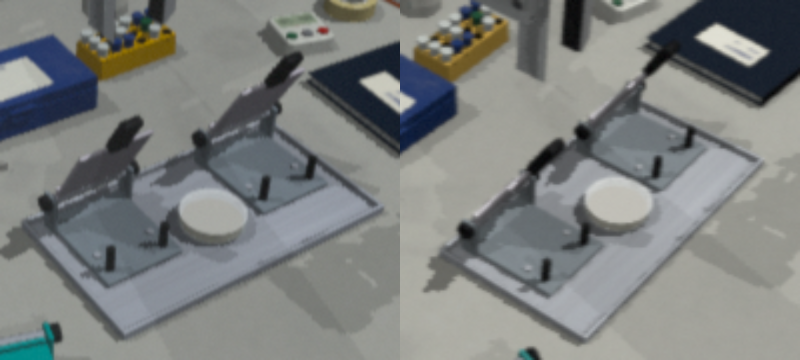

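Both leaves now stand parallel, with tabs at (125,135) and (285,70) in the left crop. The slopes differ by about 0.1–1°, depending on the view. The dish is undisturbed and the fingers are well clear, so I hand in.

```bash
python3 -c "from cell import manip; print(manip.sign_off())"
```

```text
the job is handed in; nothing more can be done
None
```

The lowered leaf is folded up to about 61.7° against about 62.2° for the raised one, released with the gripper clear, and handed in; the fingertips stand about 27 mm above the reported TCP, not 8 mm below it as stated, so my first grip closed above the tab without touching it and I worked from the camera views after that.

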